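# Wipe the arched specimen on the floating stage

### The arm

A 6-joint arm with a two-finger parallel gripper is mounted at the origin on the work surface. World frame = base frame: x ahead of the robot, y to its left, z up, the work surface at z = 0. Lengths are in m, angles in rad, forces in N, time in s.
With the tool pointing down it reaches from about 0.375 to 0.975 m from the base axis. Payload 3.8 kg.
Tool frame: the origin (TCP) lies at the centre of the arm's flange, where the gripper is bolted on; the fingertips stand 173 mm ahead of it and the grasp point (between the pads) lies 155 mm ahead of it (bot.tip_reach is the distance from the TCP to the fingertips, in m); z points along the fingers, y is the line along which they close (so a half turn about z gives the same grasp; the last joint's range is limited). The gripper opens to 85 mm and grips with 20 to 120 N. Pads are 22 mm wide; open, the fingers measure 114 mm over their backs; the gripper's body (76 mm by 85 mm) begins 54 mm behind the grasp point. The pads swing forward as they close: fully open they stand 13 mm farther back than shut.
Start: joints at [1.171, 0.264, 1.604, -0, 1.274, -0.037], TCP at [0.24, 0.631, 0.405] pointing down, gripper open.
Joint ranges: [-2.63, 2.63], [-0.94, 2.18], [0.31, 2.57], [-1.31, 4.45], [0, 2.66], [-2.55, 2.55]. Speed limits (rad/s): [2.57, 2.57, 3.14, 3.14, 3.14, 3.14].

### API

Orientations are given as a rotation vector (axis times angle).
In Python, from workcell import bot gives the robot as it stands.
- The arm moves only by the tool drive_tool, never from a script. Its arguments are lists of equal length, an entry for each row: "claw": the finger opening in mm, from 0 to 85.4; "slide": the shift along the world's x, y, z each as a share of 0.5 m, from -1 to 1, a list of three; "yaw": the turn about the world's z as a share of 180 degrees, from -1 to 1. A call has 1 to 8 rows; each row is the pose to reach, as a shift and turn from the pose commanded when the call began, turning the shorter way round; what a row does not reach only later rows make up. A row lasts 1/12 s, in which the tool goes at most 41.7 mm and 7.16 degrees, less where a joint would pass 70% of its speed; a pose out of reach is approached as far as the arm can. A call with a number of a shift or a turn outside -1 to 1 is refused whole. A call with a gripper value outside its range is refused whole. The fingers move at their own pace and stop on an object; "newtons" is the grip in N (left out, the last holds). Time passes only in rows, so rows that repeat a pose let the fingers close. It gives the time, the measured TCP pose, the force, the opening and the grip force at its end, in the units of the state.
- bot.read_state(): the state, without advancing time (a new reading comes with each control period).
- bot.read_camera(name): name is "side" or "top"; returns a dict with "color" (400x640x3 uint8, red, green, blue), "depth" (400x640 float32, m along the optical axis (not along the pixel's ray), 0 where there is no reading), "mtx" (3x3 intrinsics, pixels), "k1" (the pictures are not rectified: a ray, as slopes to the right and down, at radius r is drawn at 1 + k1 r^2 times it, then the intrinsics apply), "eye" and "rotation" of the camera in the world. Camera axes: x right, y up, looking along -z (the intrinsics and any distortion apply to the point x, -y, -z); pixel columns grow to the right and rows downward; lengths in m; the calibration is good to about 2 mm. A picture is of the moment at which its call begins.
- bot.finish_job(): hands the job in; it is judged then, once.
The state is a dict: "time": time; "q": joint angles; "joint_vel": joint speeds; "joint_torque": joint torques, N m; "tool_pos": TCP position; "tcp_rot": TCP orientation; "wrist_force": force on the tool from outside, world axes, zero at the start; "torque": the same for the moment, N m; "width": opening from 0.0 (shut) to 1.0 (fully open); "grip_force": force on a finger pad.
Only numpy, scipy, OpenCV 4.12 (cv2) and the standard library are available. Lean on these libraries where they do the work, as an engineer would, in place of code of your own. Each camera call takes 0.05 s, during which the arm holds its last target. There are 200 camera calls.

### The job

Take the felt-headed wiper out of its stand and wipe the arched steel specimen on the floating stage lengthwise along its middle: one slow unbroken stroke from the end nearer the stand, over the crown, to the other end, pressing with a steady 5 N (3.5 to 6.5 N) all the way although the stage slides and slowly sinks under the wiper, so keep going and be done before it bottoms; let the pressure settle for a second at each end of the stroke. Touch the stage with nothing but the wiper, do not let the carriage run to its stops or swing fast, and leave the other things on the bench alone. Then lift off and finish while holding the wiper well clear above the specimen, with the stage come to rest at its middle.

Things in the scene. Friction and masses are not known exactly. Their poses are not given: they have to be found in the camera images.
- wiper: Loose hand wiper, 144 mm tall, 0.2 kg, standing upright in its stand. From the bottom: grey felt ball head 32 mm in diameter, thin steel stem, black round collar 66 mm in diameter (from 56 to 64 mm above the bottom), black square handle 28 x 28 mm (from 64 to 144 mm above the bottom, sides along the body's x and y). Origin: lowest point of the felt ball; z up along the handle.
- tip (a point): Lowest point of the wiper's felt ball (same as its origin). The ball's centre is 16 mm above it.
- grip (a point): Middle of the wiper's square handle, 108 mm above its lowest point: the place to grip, from above.
- stand: Fixed aluminium ring, 84 mm across, 62 mm tall, bore 48 mm, in which the wiper stands: its collar rests on the ring's top, its ball hangs in the bore. Lift the wiper straight up by at least 65 mm to clear it.
- bed: Fixed bed of the floating stage, 170 x 500 mm, black with two steel rods along its y and grey end blocks 68 mm tall. Origin: centre of its underside. Its y axis is the direction of the stroke and of the carriage's sliding; the -y end is the one nearer the wiper's stand. The carriage slides on the rods; the specimen floats on dashpots on the carriage.
- carriage (a joint): Position of the carriage along the bed's +y (m), 0 at the middle; stops at -0.13 and +0.13. It runs almost without friction: moving mass 9.8 kg nominal (hidden, 0.7 to 1.4 times), spring 60 N/m towards the middle, damping 14 N s/m, so it swings with a period of about 2.6 s. The wiper's rubbing and pushing on the slope drive it along.
- saddle (a joint): Height of the specimen's carrier relative to its rest (m): 0 at the top (start), negative as it sinks; bottoms at -0.085. It floats on oil dashpots: pressing with a steady force makes it sink steadily, 700 N s/m (5 N: about 7 mm/s), with only a weak return spring of 20 N/m and 0.8 kg balanced mass. If the wiper stops sinking with it, the pressure fades; it creeps up slowly when free.
- crown (a point): Highest point of the arched steel specimen, in the middle of its top, 180 mm above the table at the start; moves with carriage and saddle. Axes as the bed's: y along the stroke, z up. The arch is 50 mm wide (x) and 210 mm long (y +-105 mm); its top is a circular arc of radius 350 mm: at y it lies y*y/0.7 m below the crown. Friction of felt on steel 0.6 nominal (hidden, 0.8 to 1.2 times).
- near_end (a point): Point on the specimen's top 75 mm before the crown (crown's y = -0.075, 8 mm lower): where the stroke starts. The end zones reach from 60 to 90 mm from the crown.
- far_end (a point): Point on the specimen's top 75 mm beyond the crown (crown's y = +0.075, 8 mm lower): where the stroke ends.
- dish: Loose shallow glass dish, 90 mm across, 18 mm tall; bystander. Origin: centre of its underside.
- lens_cap: Loose black lens cap, 54 mm across, 20 mm tall; bystander. Origin: centre of its underside.
- flask: Loose amber bottle, 52 mm across, 90 mm tall; bystander. Origin: centre of its underside.
- tweezers: Loose steel tweezers lying flat, 120 mm long, 22 mm wide; bystander. Origin: their middle, on the table.
Mind the look-alikes: they are no part of the job. There is more than one size of the wiper; the job needs the middle-sized.

How it is judged:
On the way, in this order (a step that is already met when the one before it is completed fails the run):
1. the wiper presses on the specimen's end nearer the stand (tip 60 to 95 mm short of the crown) with 3.3 to 6.7 N for 0.5 s (y of tip in the frame of crown between -0.095 and -0.06 m and contact force between wiper and saddle between 3.3 and 6.7 N), for 0.5 s.
2. still pressing with 3.3 to 6.7 N, 50 to 20 mm short of the crown (y of tip in the frame of crown between -0.05 and -0.02 m and contact force between wiper and saddle between 3.3 and 6.7 N), for 0.2 s.
3. the same within 15 mm of the crown (y of tip in the frame of crown between -0.015 and 0.015 m and contact force between wiper and saddle between 3.3 and 6.7 N), for 0.2 s.
4. the same 20 to 50 mm past the crown (y of tip in the frame of crown between 0.02 and 0.05 m and contact force between wiper and saddle between 3.3 and 6.7 N), for 0.2 s.
5. the same on the far end, 60 to 95 mm past the crown, for 0.5 s (y of tip in the frame of crown between 0.06 and 0.095 m and contact force between wiper and saddle between 3.3 and 6.7 N), for 0.5 s.
At the end, for the whole second after the job is handed in: The wiper is held by the fingers, its tip over the stage at least 30 mm above the crown and 150 mm above the table, off the specimen; the carriage is within 20 mm of its middle and slower than 0.04 m/s (z of tip in the frame of crown above 0.03 m and height (world z) of tip above 0.15 m and horizontal distance between tip and bed below 0.3 m and contact force between wiper and saddle below 0.05 N and contact force between wiper and the fingers above 2 N and value of joint carriage between -0.02 and 0.02 m and velocity of joint carriage between -0.04 and 0.04 m/s); the arm keeps its last pose, push and grip.
It fails at once if the wiper presses harder than 10 N, or presses more than 20 mm to the side of the specimen's middle line (contact force between wiper and saddle above 10 N or (contact force between wiper and saddle above 0.5 N and (x of tip in the frame of crown above 0.02 m or x of tip in the frame of crown below -0.02 m))).
It fails at once if the wiper lifts off or presses with less than 1.5 N between the end zones (within 50 mm of the crown) (y of tip in the frame of crown between -0.05 and 0.05 m and z of tip in the frame of crown below 0.025 m and x of tip in the frame of crown between -0.04 and 0.04 m and contact force between wiper and saddle below 1.5 N).
It fails at once if the carriage comes within 10 mm of its stops or swings faster than 0.25 m/s, or the specimen's carrier bottoms (value of joint saddle below -0.083 m or value of joint carriage above 0.12 m or value of joint carriage below -0.12 m or velocity of joint carriage above 0.25 m/s or velocity of joint carriage below -0.25 m/s).
It fails at once if the fingers or the arm touch the stage (contact force between any of the fingers, the arm and bed above 1 N).
It fails at once if a bystander is moved by more than 20 mm (distance of any of dish, lens_cap, flask, tweezers from where it was at the start of the episode above 0.02 m).
It also fails if it takes over 69 s, if anything falls off the work surface, if the arm or the gripper's body presses on something with over 40 N, if the wrist force passes 120 N, or if a joint passes its speed limit or range.

## Working session

There is one attempt and no reset: what is moved stays moved. The work goes in short steps, Python scripts to look and compute and a tool call to move; the robot and the scene stay as the last step left them, time stands still between calls to the robot, and variables do not carry over. Pictures are saved under pics/ and viewed, at most 10 in all, crops included, and the job is handed in when it is done.

Besides the shell and the picture viewer there is one more tool, called after ">>>" by a JSON object that holds its "name" and its "arguments", one argument or row to a line. drive_tool: Moves the arm, as the interface text tells. Shift numbers are shares of 0.5 m and turn numbers shares of 180 degrees, none past 1 either way. Its arguments: {"type":"object","properties":{"claw":{"type":"array","items":{"type":"number"}},"slide":{"type":"array","items":{"type":"array","items":{"type":"number"}}},"yaw":{"type":"array","items":{"type":"number"}},"newtons":{"type":"number"}},"required":["claw","slide","yaw"]}

```bash
ls; mkdir -p pics; cat > h.py <<'E'
from workcell import bot
import numpy as np, cv2
def snap(n,f):
    c=bot.read_camera(n); cv2.imwrite('pics/'+f+'.png',c['color'][:,:,::-1]); np.savez('pics/'+f+'.npz',**c); return c
def world(c,u,v,d=None,z=None):
    K=c['mtx']; p=cv2.undistortPoints(np.array([[[u,v]]],float),K,np.array([c['k1'],0,0,0.]))[0,0]
    r=np.array([p[0],-p[1],-1.]); R=np.array(c['rotation']); R=R if R.shape==(3,3) else cv2.Rodrigues(R)[0]
    e=np.array(c['eye']); w=R@r
    if z is not None: d=(z-e[2])/w[2]
    elif d is None: d=c['depth'][int(round(v)),int(round(u))]
    return e+w*d
E
python3 - <<'E'
from h import *
for n in('side','top'):
    c=snap(n,n+'1'); print(n,c['mtx'],c['k1'],c['eye'],c['rotation'])
print(bot.read_state())
E
```

```text
pics
side [[456.13741163   0.         324.77487142]
 [  0.         456.13741163 197.9641913 ]
 [  0.           0.           1.        ]] -0.13320305465408303 [ 0.23724112 -0.93525862  1.06202277] [ 0.78391386 -0.12933601 -0.29715086]
top [[459.78201446   0.         320.87671033]
 [  0.         459.78201446 196.77365239]
 [  0.           0.           1.        ]] 0.03716074796833311 [ 0.34665398 -0.03068006  1.67925861] [ 0.10922277 -0.08486561 -1.54802878]
{'time': 0.1, 'q': array([ 1.17108772e+00,  2.64672871e-01,  1.60526117e+00, -4.22056896e-06,
        1.27369185e+00, -3.69057809e-02]), 'joint_vel': array([ 0.00098738, -0.0020705 , -0.00349868, -0.00056122,  0.00062883,
       -0.00050875]), 'joint_torque': array([ 1.06162042e-03, -5.16710937e+01, -3.68589163e+01,  2.96677558e-05,
        6.18957449e-03,  4.42279838e-05]), 'tool_pos': array([0.23943784, 0.63076795, 0.40347668]), 'tcp_rot': array([-0.56668805, -3.08961445,  0.00311894]), 'wrist_force': array([-0.21186766, -0.31257417, -0.36396319]), 'torque': array([ 0.06779754, -0.02261081,  0.04872341]), 'grip_force': 0.0, 'width': 1.0042579309233197}
```

View pics/top1.png

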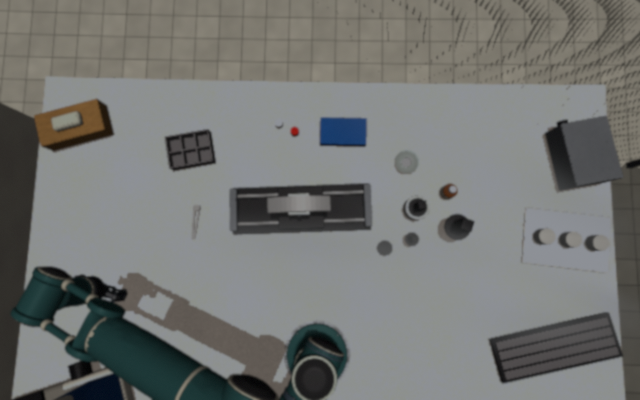

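View pics/side1.png

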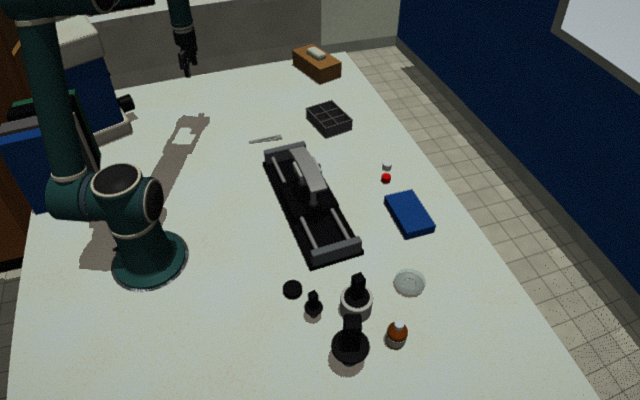

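The wiper in the white ring stand is at top (416,208) and side (357,290). The big look-alike is at top (459,226) and the small one at (411,240). The bed spans top (231..371, 184..233). The lens cap is at (385,248), the dish at (405,162), the flask at (449,191) and the tweezers at (196,221).

```bash
python3 - <<'E'
from h import *
t=cv2.imread('pics/top1.png'); s=cv2.imread('pics/side1.png')
a=cv2.resize(t[175:245,225:385],(800,350),interpolation=cv2.INTER_CUBIC)   # x5
b=cv2.resize(t[180:230,390:440],(250,250),interpolation=cv2.INTER_CUBIC) #x5
d=cv2.resize(s[260:325,330:385],(220,250)) # x4 approx 3.85
o=np.zeros((600,800,3),np.uint8); o[:350]=a; o[350:,:250]=b
o[350:,260:260+220]=cv2.resize(s[262:324,330:385],(220,248)).repeat(1,0)[:250] if 0 else cv2.resize(s[262:324,330:385],(220,250))
cv2.imwrite('pics/crop1.png',o)
E
```

```text
(no output)
```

View pics/crop1.png

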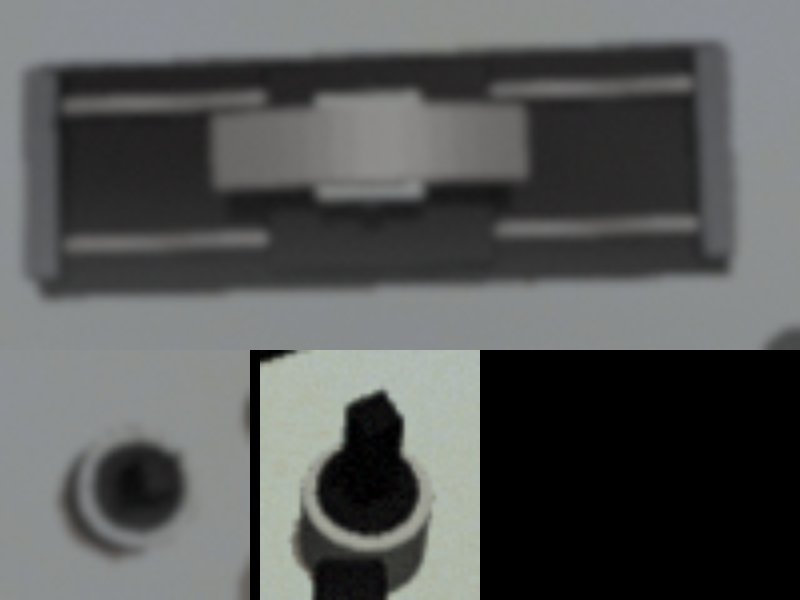

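The crop shows the arch with corners at about (212,113), (528,104), (528,182), (212,190). The right end block is at x 697–733, and the handle's top sits at about (150,475) in the lower-left inset. I'll use depth for the details.

```bash
python3 - <<'E'
from h import *
L=lambda f:dict(np.load('pics/'+f+'.npz'))
T,S=L('top1'),L('side1')
def cloud(c,u0,u1,v0,v1):
    return np.array([world(c,u,v) for v in range(v0,v1) for u in range(u0,u1) if c['depth'][v,u]>0])
def px(x,y): return (x+.5)/5-.5+225,(y+.5)/5-.5+175
print('arch',[world(T,*px(*p),z=.164)[:2].round(4) for p in[(212,113),(528,104),(528,182),(212,190)]])
print('blocks',[world(T,*px(*p),z=.068)[:2].round(4) for p in[(28,68),(718,43),(733,258),(30,280)]])
A=cloud(T,225,375,178,240)
for nm,lo,hi in(('arch',.155,.2),('blk',.058,.078)):
    P=A[(A[:,2]>lo)&(A[:,2]<hi)]; r=cv2.minAreaRect(P[:,:2].astype(np.float32)); print(nm,len(P),r,P[:,2].max(),P[:,:2].mean(0))
for nm,c,w in(('top',T,(395,440,185,230)),('side',S,(330,385,262,324))):
    P=cloud(c,*w)
    for lo,hi in((.055,.08),(.1,.17),(.138,.17)):
        Q=P[(P[:,2]>lo)&(P[:,2]<hi)]
        if len(Q)>3: print(nm,lo,len(Q),cv2.minAreaRect(Q[:,:2].astype(np.float32)),Q[:,2].mean(),Q[:,2].max())
f=lambda x,y:((x-260+.5)/4-.5+330,(y-350+.5)*62/250-.5+262)
print('collar',[world(S,*f(*p),z=.070)[:2].round(4) for p in[(316,485),(420,485),(368,535)]])
print('ring',[world(S,*f(*p),z=.062)[:2].round(4) for p in[(302,495),(433,495),(368,552)]])
print('handletop',[world(S,*f(*p),z=.150)[:2].round(4) for p in[(380,392),(347,408),(402,428)]])
g=lambda x,y:((x+.5)/5-.5+390,(y-350+.5)/5-.5+180)
print('collarT',[world(T,*g(*p),z=.070)[:2].round(4) for p in[(140,440),(140,530),(97,488),(185,485)]])
E
```

```text
arch [array([0.5302, 0.174 ]), array([ 0.5404, -0.0359]), array([ 0.4884, -0.0369]), array([0.4788, 0.1722])]
blocks [array([0.5714, 0.3187]), array([ 0.5988, -0.1698]), array([ 0.4469, -0.1816]), array([0.4215, 0.3103])]
arch 1113 ((0.5098459720611572, 0.070653036236763), (0.08060676604509354, 0.20636041462421417), 1.0335049629211426) 0.1911652173773455 [0.5101476  0.06902745]
blk 884 ((0.5110442638397217, 0.07053680717945099), (0.14982624351978302, 0.501010000705719), 3.106480836868286) 0.07795319812420609 [0.50682776 0.0705843 ]
top 0.055 346 ((0.5185754299163818, -0.3418762683868408), (0.07886088639497757, 0.0866556465625763), 1.0517569780349731) 0.0657536054835358 0.0789968242276371
top 0.1 98 ((0.5189124345779419, -0.34313470125198364), (0.028104189783334732, 0.029467899352312088), 11.97628116607666) 0.14166895452344938 0.15569028566540788
top 0.138 74 ((0.5189563035964966, -0.3433416485786438), (0.028104189783334732, 0.029044779017567635), 11.97628116607666) 0.14871824977381487 0.15569028566540788
side 0.055 560 ((0.5187366604804993, -0.3477374315261841), (0.07821931689977646, 0.08352649956941605), 63.03160858154297) 0.06740588706848193 0.07948553373279388
side 0.1 280 ((0.5191864371299744, -0.34605252742767334), (0.02848656475543976, 0.03061339445412159), 7.104859828948975) 0.13512383668555744 0.15546676944524396
side 0.138 149 ((0.5195030570030212, -0.3461254835128784), (0.028899142518639565, 0.029281483963131905), 12.390482902526855) 0.14935971364402695 0.15546676944524396
collar [array([ 0.4895, -0.3334]), array([ 0.5529, -0.3542]), array([ 0.5081, -0.3782])]
ring [array([ 0.4805, -0.3328]), array([ 0.5606, -0.3592]), array([ 0.506 , -0.3853])]
handletop [array([ 0.5291, -0.3311]), array([ 0.5057, -0.336 ]), array([ 0.5322, -0.3601])]
collarT [array([ 0.5506, -0.343 ]), array([ 0.4872, -0.3427]), array([ 0.5161, -0.3129]), array([ 0.5195, -0.3742])]
```

>>> {"name": "drive_tool", "arguments": {
  "claw": [85.4, 85.4, 85.4, 85.4, 85.4, 85.4, 85.4, 85.4],
  "slide": [
    [0.18, -0.64, 0],
    [0.18, -0.64, 0],
    [0.18, -0.64, 0],
    [0.18, -0.64, 0],
    [0.18, -0.64, 0],
    [0.18, -0.64, 0],
    [0.18, -0.64, 0],
    [0.18, -0.64, 0]
  ],
  "yaw": [-0.039, -0.078, -0.117, -0.156, -0.195, -0.234, -0.273, -0.312]
}}

```text
time: 0.77
tool_pos: [0.3293, 0.309, 0.4042]
tcp_rot: [1.961, 2.454, -0.001]
wrist_force: [1.1, -0.4, -0.6]
width: 0.997
grip_force: 0.0
```

>>> {"name": "drive_tool", "arguments": {
  "claw": [85.4, 85.4, 85.4, 85.4, 85.4, 85.4, 85.4, 85.4],
  "slide": [
    [0.18, -0.64, 0],
    [0.18, -0.64, 0],
    [0.18, -0.64, 0],
    [0.18, -0.64, 0],
    [0.18, -0.64, 0],
    [0.18, -0.64, 0],
    [0.18, -0.64, 0],
    [0.18, -0.64, 0]
  ],
  "yaw": [-0.039, -0.078, -0.117, -0.156, -0.195, -0.234, -0.273, -0.312]
}}

```text
time: 1.43
tool_pos: [0.4192, -0.0111, 0.4046]
tcp_rot: [2.886, 1.241, 0.001]
wrist_force: [0.7, 0.6, -0.2]
width: 1.0
grip_force: 0.0
```

>>> {"name": "drive_tool", "arguments": {
  "claw": [85.4, 85.4, 85.4, 85.4, 85.4, 85.4, 85.4, 85.4],
  "slide": [
    [0.198, -0.668, 0],
    [0.198, -0.668, 0],
    [0.198, -0.668, 0],
    [0.198, -0.668, 0],
    [0.198, -0.668, 0],
    [0.198, -0.668, 0],
    [0.198, -0.668, 0],
    [0.198, -0.668, 0]
  ],
  "yaw": [-0.039, -0.078, -0.117, -0.156, -0.192, -0.192, -0.192, -0.192]
}}

```text
time: 2.1
tool_pos: [0.5142, -0.3307, 0.404]
tcp_rot: [-3.123, -0.336, 0.001]
wrist_force: [0.2, 1.1, 0.7]
width: 1.001
grip_force: 0.0
```

>>> {"name": "drive_tool", "arguments": {
  "claw": [85.4, 85.4, 85.4, 85.4],
  "slide": [
    [0, 0, 0],
    [0, 0, 0],
    [0, 0, -0.04],
    [0, 0, -0.04]
  ],
  "yaw": [0, 0, 0, 0]
}}

```text
time: 2.43
tool_pos: [0.5131, -0.3271, 0.3811]
tcp_rot: [-3.119, -0.337, 0.007]
wrist_force: [-0.8, 1.4, -1.6]
width: 0.999
grip_force: 0.0
```

```bash
python3 - <<'E'
from h import *
c=snap('side','side2'); t=snap('top','top2'); s=bot.read_state()
print(s['tool_pos'],s['tcp_rot'],s['q'],s['wrist_force'])
cv2.imwrite('pics/crop2.png',np.hstack([cv2.resize(c['color'][200:380,280:440,::-1],(400,450)),cv2.resize(t['color'][150:260,360:458,::-1],(400,450))]))
E
```

```text
[ 0.51364283 -0.32708133  0.38352606] [-3.12085199 -0.3386814   0.00384314] [-6.07994238e-01  1.55417622e-01  1.77355825e+00  2.28678510e-04
  1.21604912e+00  7.46524172e-01] [ 0.3316521  -0.2017329   0.12872061]
```

View pics/crop2.png

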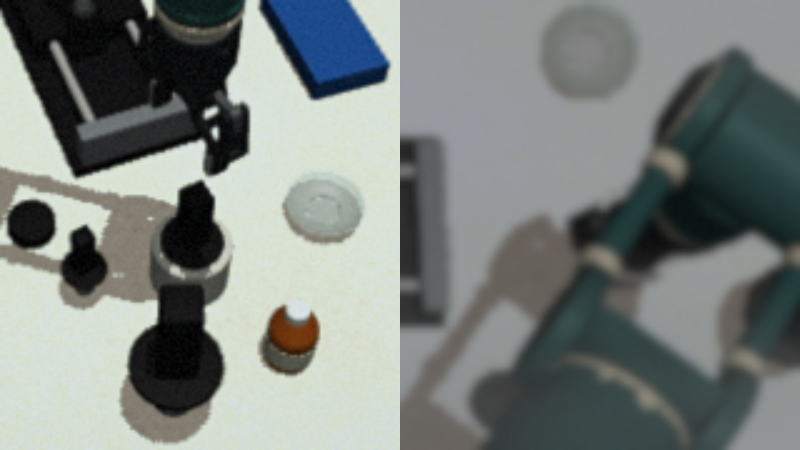

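The open fingers are just above the handle, about 18 mm short along y. I'll align them, then go down.

>>> {"name": "drive_tool", "arguments": {
  "claw": [85.4, 85.4, 85.4, 85.4, 85.4, 85.4, 85.4, 85.4],
  "slide": [
    [0.011, -0.035, 0],
    [0.011, -0.035, -0.02],
    [0.011, -0.035, -0.06],
    [0.011, -0.035, -0.1],
    [0.011, -0.035, -0.14],
    [0.011, -0.035, -0.18],
    [0.011, -0.035, -0.21],
    [0.011, -0.035, -0.229]
  ],
  "yaw": [0, 0, 0, 0, 0, 0, 0, 0]
}}

```text
time: 3.2
tool_pos: [0.5191, -0.3445, 0.2683]
tcp_rot: [-3.121, -0.338, 0.003]
wrist_force: [-0.5, 0.3, 0.2]
width: 1.004
grip_force: 0.0
```

>>> {"name": "drive_tool", "arguments": {
  "claw": [60, 40, 20, 20, 20, 20, 20, 20],
  "slide": [
    [0, 0, 0],
    [0, 0, 0],
    [0, 0, 0],
    [0, 0, 0],
    [0, 0, 0],
    [0, 0, 0],
    [0, 0, 0],
    [0, 0, 0]
  ],
  "yaw": [0, 0, 0, 0, 0, 0, 0, 0],
  "newtons": 100
}}

```text
time: 3.87
tool_pos: [0.5204, -0.3465, 0.2721]
tcp_rot: [3.122, 0.337, 0.004]
wrist_force: [-0.2, 0.9, 7.0]
width: 0.315
grip_force: 98.4
```

>>> {"name": "drive_tool", "arguments": {
  "claw": [20, 20, 20, 20, 20, 20, 20, 20],
  "slide": [
    [0, 0, 0.02],
    [0, 0, 0.06],
    [0, 0, 0.11],
    [0, 0, 0.17],
    [0, 0, 0.23],
    [0, 0, 0.29],
    [0, 0, 0.35],
    [0, 0, 0.4]
  ],
  "yaw": [0, 0, 0, 0, 0, 0, 0, 0]
}}

```text
time: 4.53
tool_pos: [0.5195, -0.3459, 0.4726]
tcp_rot: [3.123, 0.337, 0.001]
wrist_force: [0.7, -0.7, -1.9]
width: 0.316
grip_force: 98.2
```

>>> {"name": "drive_tool", "arguments": {
  "claw": [20, 20, 20, 20, 20, 20],
  "slide": [
    [0, 0, 0],
    [0, 0, 0],
    [0, 0, 0],
    [0, 0, 0],
    [0, 0, 0],
    [0, 0, 0]
  ],
  "yaw": [0, 0, 0, 0, 0, 0]
}}

```text
time: 5.03
tool_pos: [0.5195, -0.3458, 0.4679]
tcp_rot: [-3.121, -0.337, 0.004]
wrist_force: [-0.6, 0.4, -1.9]
width: 0.317
grip_force: 98.4
```

```bash
python3 - <<'E'
from h import *
for i in range(3):
  c=bot.read_camera('side'); s=bot.read_state(); print(s['time'],s['tool_pos'],s['tcp_rot'],s['wrist_force'],s['torque'],s['grip_force'])
c=snap('side','side3')
cv2.imwrite('pics/crop3.png',cv2.resize(c['color'][120:320,260:480,::-1],(660,600)))
E
```

```text
5.0833 [ 0.51960115 -0.34594599  0.46839143] [-3.12148334 -0.33720133  0.00339685] [ 0.48467078  0.09207333 -1.98408512] [-0.00459415  0.02003043  0.04182575] 98.37437868118286
5.1333 [ 0.51968709 -0.34596105  0.46883818] [-3.12197073e+00 -3.37301965e-01  2.48895561e-03] [ 0.68479508  0.32507484 -1.79560548] [-0.01681768 -0.03127535 -0.00333007] 98.37304830551147
5.1833 [ 0.51974822 -0.34600525  0.46921894] [-3.12239682e+00 -3.37368484e-01  1.76298769e-03] [-0.72496944 -0.86729492 -2.59243156] [ 0.02025081 -0.00125539  0.02315896] 98.3730947971344
```

View pics/crop3.png

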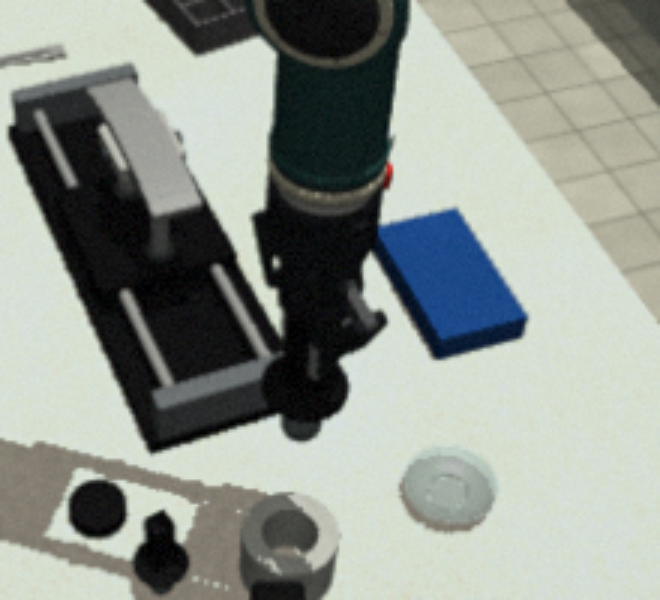

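The wiper is held upright, with its ball hanging free at crop (300,430). Next I'll travel to above the near end.

>>> {"name": "drive_tool", "arguments": {
  "claw": [20, 20, 20, 20, 20, 20, 20, 20],
  "slide": [
    [-0.001, 0.06, 0],
    [-0.002, 0.14, 0],
    [-0.004, 0.22, 0],
    [-0.005, 0.3, 0],
    [-0.006, 0.38, 0],
    [-0.007, 0.46, 0],
    [-0.009, 0.54, 0],
    [-0.01, 0.6, 0]
  ],
  "yaw": [0, 0, 0, 0, 0, 0, 0, 0]
}}

```text
time: 5.9
tool_pos: [0.5142, -0.0433, 0.4705]
tcp_rot: [-3.122, -0.339, -0.001]
wrist_force: [-0.3, 0.7, -1.3]
width: 0.318
grip_force: 98.8
```

>>> {"name": "drive_tool", "arguments": {
  "claw": [20, 20, 20, 20, 20, 20, 20, 20],
  "slide": [
    [-0.001, 0.05, 0],
    [-0.001, 0.074, -0.01],
    [-0.001, 0.076, -0.02],
    [-0.001, 0.076, -0.03],
    [-0.001, 0.076, -0.03],
    [-0.001, 0.076, -0.03],
    [-0.001, 0.076, -0.03],
    [-0.001, 0.076, -0.03]
  ],
  "yaw": [0, 0, 0, 0, 0, 0, 0, 0]
}}

```text
time: 6.57
tool_pos: [0.5145, -0.0091, 0.4554]
tcp_rot: [3.123, 0.335, 0.0]
wrist_force: [0.3, -1.0, -1.3]
width: 0.316
grip_force: 98.9
```

```bash
python3 - <<'E'
from h import *
F=[];P=[]
for i in range(4):
  c=bot.read_camera('side'); s=bot.read_state(); F.append(s['wrist_force']);P.append(s['tool_pos'])
print(s['time'],np.mean(P,0),np.std(P,0),s['tcp_rot'],np.mean(F,0),np.std(F,0))
c=snap('side','side4');t=snap('top','top4')
cv2.imwrite('pics/crop4.png',np.hstack([cv2.resize(c['color'][110:290,230:390,::-1],(400,450)),cv2.resize(t['color'][165:255,220:385,::-1],(400,218)).copy() if 0 else cv2.resize(t['color'][120:264,250:378,::-1],(400,450))]))
E
```

```text
6.7667 [ 0.514418   -0.00866367  0.45543909] [3.59138160e-05 1.61787795e-04 1.25396008e-05] [3.12347759e+00 3.36252906e-01 6.49829034e-04] [ 0.28714106  0.13604001 -1.61681439] [0.3584855  0.27187505 0.19822451]
```

View pics/crop4.png

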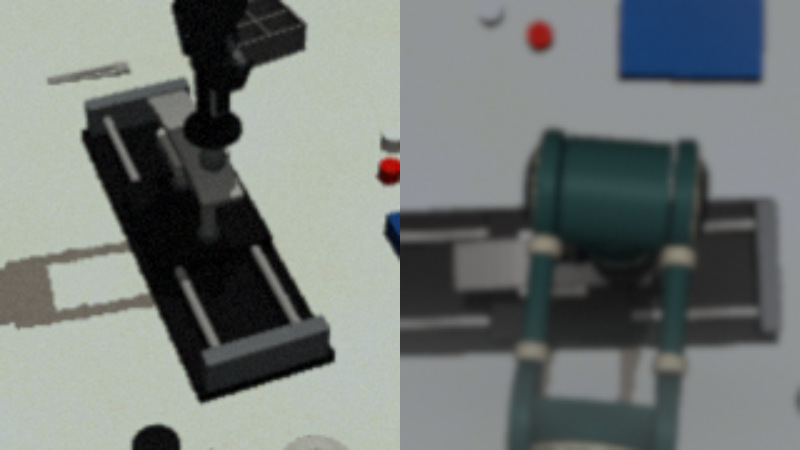

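Side view: the ball is at crop (210,160) over the arch's near end. The rods appear from under the carriage at crop (178,268) and (253,245), which makes a good marker for carriage position. I'll build that measurement.

```bash
cat >> h.py <<'E'
B=np.array([.510,.070]); U=np.array([-.055,.9985]); X=np.array([.9985,.055])
def proj(c,P):
    R=cv2.Rodrigues(np.array(c['rotation'],float))[0]; q=(np.asarray(P)-c['eye'])@R; q=q*[1,-1,-1]
    return cv2.projectPoints(q.reshape(-1,1,3),np.zeros(3),np.zeros(3),c['mtx'],np.array([c['k1'],0,0,0.]))[0][:,0]
def rod(c,xr,zr,dbg=0):
    y=np.arange(-.22,.1,.001); g=cv2.cvtColor(c['color'],cv2.COLOR_RGB2GRAY).astype(np.float32)
    best=None
    pr=[]
    for dx in(-.004,-.002,0,.002,.004):
        xy=B+np.outer(y,U)+(xr+dx)*X
        p=proj(c,np.c_[xy,np.full(len(y),zr)]).astype(np.float32)
        pr.append(cv2.remap(g,p[:,0],p[:,1],cv2.INTER_LINEAR)[:,0])
    a=np.max(pr,0); hi=np.median(a[20:60]); lo=25.
    a=cv2.GaussianBlur(a.reshape(-1,1),(1,5),0)[:,0]; th=(hi+lo)/2
    i=next((i for i in range(60,len(a)) if a[i]<th),-1)
    if dbg: print(a[::10].round(0))
    return y[i]-(th-a[i])/(a[i-1]-a[i]+1e-9)*.001
def arch(c,cpos,y0,y1):
    e=[]
    for yr in np.arange(y0,y1,.003):
        for x in np.arange(-.018,.019,.004):
            w=B+(cpos+yr)*U+x*X
            u,v=proj(c,[[w[0],w[1],.13]])[0]
            for dv in range(-30,8,1):
                pass
    u0,v0=proj(c,[[*(B+(cpos)*U),.15]])[0].astype(int)
    vv,uu=np.mgrid[max(v0-60,0):v0+50,u0-50:u0+50]; d=c['depth'][vv,uu]
    pts=cv2.undistortPoints(np.stack([uu.ravel(),vv.ravel()],1).astype(float).reshape(-1,1,2),c['mtx'],np.array([c['k1'],0,0,0.]))[:,0]
    r=np.c_[pts[:,0],-pts[:,1],-np.ones(len(pts))]*d.ravel()[:,None]
    W=r@cv2.Rodrigues(np.array(c['rotation'],float))[0].T+c['eye']
    yr=(W[:,:2]-B)@U-cpos; xr=(W[:,:2]-B)@X; h=W[:,2]+yr**2/.7
    m=(d.ravel()>0)&(yr>y0)&(yr<y1)&(abs(xr)<.02)&(h>.08)&(h<.2)
    return np.median(h[m]),m.sum(),h[m].std()
E
sed -i '/    e=\[\]/,/                pass/d' h.py
python3 - <<'E'
from h import *
L=lambda f:dict(np.load('pics/'+f+'.npz'))
S1,S4=L('side1'),L('side4')
for p in[(309,232),(341,224)]:
    w=world(S4,*p); print(w,(w[:2]-B)@X,(w[:2]-B)@U)
for c in(S1,S4):
  for xr in(-.05,-.045,.045,.05):
    print(xr,[round(rod(c,xr,z),4) for z in(.04,.045,.05)])
rod(S4,-.048,.045,1)
for a,b in((-.1,-.085),(-.1,-.06),(-.03,.09),(.02,.1)): print(arch(S1,0,a,b),arch(S4,0,a,b))
E
```

```text
[ 0.4706759  -0.08730955  0.05375017] -0.04791713643988967 -0.15491075834527757
[ 0.57121458 -0.08410495  0.05115111] 0.05264698992115513 -0.15724059078316635
-0.05 [np.float64(-0.075), np.float64(-0.0794), np.float64(-0.0837)]
-0.045 [np.float64(-0.0747), np.float64(-0.0793), np.float64(-0.0839)]
0.045 [np.float64(-0.0773), np.float64(-0.0808), np.float64(-0.0841)]
0.05 [np.float64(-0.0748), np.float64(-0.0794), np.float64(-0.0838)]
-0.05 [np.float64(-0.0962), np.float64(-0.1005), np.float64(-0.1053)]
-0.045 [np.float64(-0.0963), np.float64(-0.1009), np.float64(-0.1049)]
0.045 [np.float64(-0.0777), np.float64(-0.0807), np.float64(-0.0838)]
0.05 [np.float64(-0.0746), np.float64(-0.0792), np.float64(-0.0836)]
[ 93. 114. 127. 128. 129. 126. 128. 126. 126. 128. 128. 127.  73.  66.
  42.   9.   8.   6.   8.  14.   5.   9.  10.   7.   8.   6.  11.  17.
  14.  14.  13.  90.]
(np.float64(0.18312576689725354), np.int64(62), np.float64(0.0023065268975090117)) (np.float64(0.18284841381491096), np.int64(61), np.float64(0.0023097582417754142))
(np.float64(0.18279739299150818), np.int64(187), np.float64(0.029125708255486656)) (np.float64(0.18269299143437737), np.int64(166), np.float64(0.02565717710705932))
(np.float64(0.18109707174798684), np.int64(290), np.float64(0.00859797941269853)) (np.float64(0.1804945988778386), np.int64(186), np.float64(0.010413413031262938))
(np.float64(0.18033210703840546), np.int64(165), np.float64(0.01105539738930504)) (np.float64(0.17999977182696458), np.int64(152), np.float64(0.011345686900613921))
```

```bash
cat > plan.py <<'E'
# usage: plan.py obs|plan args ; state in st.json
from h import *
import json,sys,os
K=1800.;N0=4.4;ZB=-1.75
def look():
    c=bot.read_camera('side'); s=bot.read_state()
    cp=rod(c,.05,.05)+.0837; h=arch(c,cp,-.1,-.085); h2=arch(c,cp,-.06,-.03)
    y=(s['tool_pos'][:2]-B)@U; x=(s['tool_pos'][:2]-B)@X
    print('t %.2f c %.4f  s %.4f(n%d) s2 %.4f(n%d) ytcp %.4f x %.4f yrel %.4f z %.4f F'%(s['time'],cp,h[0]-.1829,h[1],h2[0]-.182,h2[1],y,x,y-cp,s['tool_pos'][2]),np.round([s['wrist_force']@[*X,0],s['wrist_force']@[*U,0],s['wrist_force'][2]-ZB],2))
    return cp,y,h[0]-.1829
def sim(c,v,s,y,vys,m=9.8,mu=.6,N=N0):
    """vys: wiper speed at end of each row start..; returns rows of (dx,dy,dz) shares"""
    dt=.001;z=0;yc=y;out=[];Fz0=None
    vw=vys[0]
    for i in range(1,len(vys)):
        for k in range(83):
            vw=vys[i-1]+(vys[i]-vys[i-1])*k/83
            p=-(y-c)/.366; Ft=mu*N*np.tanh((vw-v)/.002)
            Fz=N-p*Ft
            if Fz0 is None: Fz0=Fz
            sd=-(Fz+20*s)/700
            a=(-60*c-14*v+Ft+N*p)/m
            z+=(sd+p*(vw-v))*dt; s+=sd*dt; v+=a*dt; c+=v*dt; y+=vw*dt
        d=(y-yc)
        out.append([round(float(q)/.5,5) for q in(U[0]*d,U[1]*d,z-(Fz-Fz0)/K)])
    return out,c,v,s,y,Ft
E
echo ok
```

```text
ok
```

>>> {"name": "drive_tool", "arguments": {
  "claw": [20, 20, 20, 20, 20, 20, 20, 20],
  "slide": [
    [0, 0, -0.005],
    [0, 0, -0.012],
    [0, 0, -0.018],
    [0, 0, -0.02],
    [0, 0, -0.0211],
    [0, 0, -0.0222],
    [0, 0, -0.0233],
    [0, 0, -0.0244]
  ],
  "yaw": [0, 0, 0, 0, 0, 0, 0, 0]
}}

```text
time: 7.53
tool_pos: [0.5143, -0.008, 0.4431]
tcp_rot: [3.123, 0.338, 0.0]
wrist_force: [1.1, -0.0, -1.1]
width: 0.318
grip_force: 98.9
```

```bash
python3 -c "
from plan import *
look();look()"
```

```text
t 7.58 c 0.0002  s 0.0005(n66) s2 0.0002(n53) ytcp -0.0781 x -0.0000 yrel -0.0783 z 0.4429 F [-0.71 -0.38 -0.41]
t 7.63 c 0.0000  s 0.0005(n61) s2 -0.0008(n59) ytcp -0.0782 x -0.0000 yrel -0.0782 z 0.4430 F [-0.02 -0.49 -0.82]
```

>>> {"name": "drive_tool", "arguments": {
  "claw": [20, 20, 20, 20, 20, 20, 20, 20],
  "slide": [
    [0, 0, -0.001],
    [0, 0, -0.0021],
    [0, 0, -0.0032],
    [0, 0, -0.0043],
    [0, 0, -0.0054],
    [0, 0, -0.0065],
    [0, 0, -0.0076],
    [0, 0, -0.0087]
  ],
  "yaw": [0, 0, 0, 0, 0, 0, 0, 0]
}}

```text
time: 8.3
tool_pos: [0.5143, -0.008, 0.4386]
tcp_rot: [-3.123, -0.337, 0.0]
wrist_force: [0.3, -0.5, -1.9]
width: 0.318
grip_force: 98.9
```

```bash
sed -i 's/ZB=-1.75/ZB=-1.96/' plan.py; python3 -c "
from plan import *
look()"
```

```text
t 8.35 c -0.0001  s 0.0008(n72) s2 -0.0024(n52) ytcp -0.0782 x -0.0001 yrel -0.0781 z 0.4384 F [-1.08 -0.48  0.34]
```

>>> {"name": "drive_tool", "arguments": {
  "claw": [20, 20, 20, 20, 20, 20],
  "slide": [
    [0, 0, -0.0012],
    [0, 0, -0.0024],
    [0, 0, -0.0036],
    [0, 0, -0.0048],
    [0, 0, -0.006],
    [0, 0, -0.0072]
  ],
  "yaw": [0, 0, 0, 0, 0, 0]
}}

```text
time: 8.85
tool_pos: [0.5143, -0.008, 0.4357]
tcp_rot: [3.123, 0.338, 0.001]
wrist_force: [-2.2, 0.0, 3.2]
width: 0.313
grip_force: 99.1
```

```bash
python3 -c "
from plan import *
look()"
```

```text
t 8.90 c -0.0003  s -0.0012(n71) s2 -0.0051(n53) ytcp -0.0782 x 0.0000 yrel -0.0779 z 0.4354 F [-0.84 -0.15  4.05]
```

```bash
cat >> plan.py <<'E'
def save(**k): json.dump({a:float(b) for a,b in k.items()},open('st.json','w'))
def step(vys,dzN=0.,m=9.8,mu=.6,obs=True,v=None,c=None,s=None):
    """observe, correct model state, plan rows; dzN: wished change of force (N)"""
    st=json.load(open('st.json')); cp,y,sm=look()
    t=.05; cpred=st['c']+st['v']*t
    print('pred c %.4f v %.4f s %.4f'%(cpred,st['v'],st['s']))
    v0=st['v']+.6*(cp-cpred)/.7 if v is None else v
    s0=(st['s']+sm)/2 if s is None else s
    r,c1,v1,s1,y1,Ft=sim(cp if c is None else c,v0,s0,y,vys,m,mu)
    save(c=c1,v=v1,s=s1)
    off=-(.05*.0062+dzN/K)/.5
    print([[round(a,4),round(b,4),round(z+off,4)] for a,b,z in r]); print('end c %.4f v %.4f s %.4f y %.4f yrel %.4f Ft %.2f'%(c1,v1,s1,y1,y1-c1,Ft))
E
python3 -c "
from plan import *
save(c=0,v=0,s=-.0015)
r=sim(0,0,-.0018,-.0782,[0,0,.005,.01,.015,.02,.025,.028,.028]);save(c=r[1],v=r[2],s=r[3]);print(r)"
```

```text
([[-0.0, 0.0, -0.00132], [-2e-05, 0.00041, -0.00222], [-9e-05, 0.00165, -0.00324], [-0.0002, 0.00371, -0.00425], [-0.00036, 0.00661, -0.00523], [-0.00057, 0.01033, -0.0062], [-0.00081, 0.01472, -0.00722], [-0.00107, 0.01936, -0.00828]], np.float64(0.00979862343087837), np.float64(0.027980321722092236), np.float64(-0.005928758322623536), -0.068503, np.float64(0.02431298886061393))
```

>>> {"name": "drive_tool", "arguments": {
  "claw": [20, 20, 20, 20, 20, 20, 20, 20],
  "slide": [
    [0, 0, -0.0019],
    [0, 0.0004, -0.0029],
    [-0.0001, 0.0017, -0.0039],
    [-0.0002, 0.0037, -0.0049],
    [-0.0004, 0.0066, -0.0059],
    [-0.0006, 0.0103, -0.0069],
    [-0.0008, 0.0147, -0.0079],
    [-0.0011, 0.0194, -0.009]
  ],
  "yaw": [0, 0, 0, 0, 0, 0, 0, 0]
}}

```text
time: 9.57
tool_pos: [0.5138, 0.0018, 0.4304]
tcp_rot: [3.123, 0.337, 0.0]
wrist_force: [-1.1, -1.1, 2.1]
width: 0.316
grip_force: 99.5
```

```bash
python3 -c "
from plan import *
step([.028]*9)"
```

```text
t 9.62 c 0.0092  s -0.0057(n93) s2 -0.0748(n54) ytcp -0.0678 x -0.0000 yrel -0.0770 z 0.4302 F [0.6  1.14 2.75]
pred c 0.0112 v 0.0280 s -0.0059
[[-0.0003, 0.0046, -0.002], [-0.0005, 0.0093, -0.003], [-0.0008, 0.0139, -0.0039], [-0.001, 0.0186, -0.0049], [-0.0013, 0.0232, -0.0058], [-0.0015, 0.0278, -0.0067], [-0.0018, 0.0325, -0.0076], [-0.0021, 0.0371, -0.0085]]
end c 0.0275 v 0.0271 s -0.0097 y -0.0492 yrel -0.0767 Ft 1.09
```

>>> {"name": "drive_tool", "arguments": {
  "claw": [20, 20, 20, 20, 20, 20, 20, 20],
  "slide": [
    [-0.0003, 0.0046, -0.002],
    [-0.0005, 0.0093, -0.003],
    [-0.0008, 0.0139, -0.004],
    [-0.001, 0.0186, -0.005],
    [-0.0013, 0.0232, -0.0059],
    [-0.0015, 0.0278, -0.0068],
    [-0.0018, 0.0325, -0.0077],
    [-0.0021, 0.0371, -0.0086]
  ],
  "yaw": [0, 0, 0, 0, 0, 0, 0, 0]
}}

```text
time: 10.28
tool_pos: [0.5127, 0.0204, 0.4262]
tcp_rot: [3.123, 0.338, 0.0]
wrist_force: [0.3, -2.4, 2.6]
width: 0.32
grip_force: 99.4
```

```bash
python3 -c "
from plan import *
step([.028]*9)"
```

```text
t 10.33 c 0.0288  s -0.0084(n98) s2 -0.0122(n47) ytcp -0.0492 x -0.0001 yrel -0.0780 z 0.4260 F [0.41 0.3  2.76]
pred c 0.0289 v 0.0271 s -0.0097
[[-0.0003, 0.0046, -0.0015], [-0.0005, 0.0093, -0.0023], [-0.0008, 0.0139, -0.0032], [-0.001, 0.0186, -0.004], [-0.0013, 0.0232, -0.0048], [-0.0015, 0.0278, -0.0056], [-0.0018, 0.0325, -0.0064], [-0.0021, 0.0371, -0.0072]]
end c 0.0464 v 0.0256 s -0.0127 y -0.0306 yrel -0.0770 Ft 2.18
```

>>> {"name": "drive_tool", "arguments": {
  "claw": [20, 20, 20, 20, 20, 20, 20, 20],
  "slide": [
    [-0.0003, 0.0046, -0.0017],
    [-0.0005, 0.0093, -0.0026],
    [-0.0008, 0.0139, -0.0035],
    [-0.001, 0.0186, -0.0043],
    [-0.0013, 0.0232, -0.0051],
    [-0.0015, 0.0278, -0.0059],
    [-0.0018, 0.0325, -0.0067],
    [-0.0021, 0.0371, -0.0075]
  ],
  "yaw": [0, 0, 0, 0, 0, 0, 0, 0]
}}

```text
time: 11.0
tool_pos: [0.5117, 0.0389, 0.4224]
tcp_rot: [3.123, 0.338, 0.0]
wrist_force: [1.0, -3.5, 2.3]
width: 0.313
grip_force: 99.4
```

```bash
python3 -c "
from plan import *
step([.028,.027,.026,.025,.024,.024,.024,.024,.024])"
```

```text
t 11.05 c 0.0476  s -0.0106(n111) s2 -0.0158(n37) ytcp -0.0306 x -0.0001 yrel -0.0782 z 0.4223 F [ 0.58 -0.03  2.57]
pred c 0.0477 v 0.0256 s -0.0127
[[-0.0003, 0.0046, -0.0014], [-0.0005, 0.0089, -0.0022], [-0.0007, 0.0132, -0.0029], [-0.0009, 0.0172, -0.0036], [-0.0012, 0.0212, -0.0043], [-0.0014, 0.0252, -0.005], [-0.0016, 0.0292, -0.0056], [-0.0018, 0.0331, -0.0061]]
end c 0.0610 v 0.0133 s -0.0151 y -0.0140 yrel -0.0750 Ft 2.64
```

>>> {"name": "drive_tool", "arguments": {
  "claw": [20, 20, 20, 20, 20, 20, 20, 20],
  "slide": [
    [-0.0003, 0.0046, -0.0015],
    [-0.0005, 0.0089, -0.0024],
    [-0.0007, 0.0132, -0.0032],
    [-0.0009, 0.0172, -0.004],
    [-0.0012, 0.0212, -0.0047],
    [-0.0014, 0.0252, -0.0054],
    [-0.0016, 0.0292, -0.006],
    [-0.0018, 0.0331, -0.0066]
  ],
  "yaw": [0, 0, 0, 0, 0, 0, 0, 0]
}}

```text
time: 11.72
tool_pos: [0.5107, 0.0555, 0.4191]
tcp_rot: [3.123, 0.338, -0.0]
wrist_force: [-0.4, -2.9, 1.8]
width: 0.315
grip_force: 99.4
```

```bash
python3 - <<'E'
s=open('plan.py').read()
s=s.replace("return cp,y,h[0]-.1829","sz=s['tool_pos'][2]-.4452+(y-cp)**2/.732; print('s_tcp %.4f'%sz); return cp,y,sz").replace("s0=(st['s']+sm)/2 if","s0=sm if")
open('plan.py','w').write(s)
E
python3 -c "
from plan import *
step([.024]*9)"
```

```text
t 11.77 c 0.0626  s -0.0156(n112) s2 -0.0206(n39) ytcp -0.0141 x -0.0002 yrel -0.0768 z 0.4190 F [ 0.66 -0.79  2.58]
s_tcp -0.0182
pred c 0.0617 v 0.0133 s -0.0151
[[-0.0002, 0.004, -0.001], [-0.0004, 0.008, -0.0014], [-0.0007, 0.0119, -0.0016], [-0.0009, 0.0159, -0.0017], [-0.0011, 0.0199, -0.0017], [-0.0013, 0.0239, -0.0017], [-0.0015, 0.0278, -0.0016], [-0.0018, 0.0318, -0.0015]]
end c 0.0630 v -0.0113 s -0.0215 y 0.0018 yrel -0.0611 Ft 2.64
```

>>> {"name": "drive_tool", "arguments": {
  "claw": [20, 20, 20, 20],
  "slide": [
    [-0.0002, 0.004, -0.0011],
    [-0.0004, 0.008, -0.0016],
    [-0.0007, 0.0119, -0.0019],
    [-0.0009, 0.0159, -0.0021]
  ],
  "yaw": [0, 0, 0, 0]
}}

```text
time: 12.1
tool_pos: [0.5102, 0.0634, 0.4181]
tcp_rot: [3.123, 0.337, -0.001]
wrist_force: [-0.1, -4.9, 2.6]
width: 0.313
grip_force: 99.5
```

```bash
python3 -c "
from plan import *
st=json.load(open('st.json'));save(c=.0658,v=.0025,s=-.02)
step([.024]*7)"
```

```text
t 12.15 c 0.0659  s -0.0192(n81) s2 -0.0214(n29) ytcp -0.0062 x -0.0002 yrel -0.0721 z 0.4180 F [-0.44 -2.67  2.41]
s_tcp -0.0201
pred c 0.0659 v 0.0025 s -0.0200
[[-0.0002, 0.004, -0.0007], [-0.0004, 0.008, -0.0007], [-0.0007, 0.0119, -0.0006], [-0.0009, 0.0159, -0.0005], [-0.0011, 0.0199, -0.0003], [-0.0013, 0.0239, -0.0002]]
end c 0.0620 v -0.0155 s -0.0226 y 0.0058 yrel -0.0563 Ft 2.64
```

>>> {"name": "drive_tool", "arguments": {
  "claw": [20, 20, 20, 20, 20, 20],
  "slide": [
    [-0.0002, 0.004, -0.0008],
    [-0.0004, 0.008, -0.0008],
    [-0.0007, 0.0119, -0.0007],
    [-0.0009, 0.0159, -0.0006],
    [-0.0011, 0.0199, -0.0005],
    [-0.0013, 0.0239, -0.0004]
  ],
  "yaw": [0, 0, 0, 0, 0, 0]
}}

```text
time: 12.65
tool_pos: [0.5096, 0.0755, 0.4178]
tcp_rot: [-3.123, -0.337, 0.0]
wrist_force: [1.2, -4.1, 2.1]
width: 0.316
grip_force: 99.4
```

```bash
sed -i 's/^K=1800./K=8000./' plan.py; cat >> plan.py <<'E'
def blind(vys,m=9.8,mu=.6):
    st=json.load(open('st.json')); s=bot.read_state(); y=(s['tool_pos'][:2]-B)@U; cp=st['c']
    sz=s['tool_pos'][2]-.4452+(y-cp)**2/.732
    print('t %.2f c %.4f yrel %.4f s_tcp %.4f s %.4f F'%(s['time'],cp,y-cp,sz,st['s']),np.round([s['wrist_force']@[*U,0],s['wrist_force'][2]-ZB],2))
    r,c1,v1,s1,y1,Ft=sim(cp,st['v'],sz,y,vys,m,mu); save(c=c1,v=v1,s=s1)
    print([[round(a,4),round(b,4),round(z,4)] for a,b,z in r]); print('end c %.4f v %.4f s %.4f y %.4f yrel %.4f Ft %.2f'%(c1,v1,s1,y1,y1-c1,Ft))
E
python3 -c "
from plan import *
step([.024]*9)"
```

```text
t 12.70 c 0.0626  s -0.0239(n58) s2 -0.0238(n49) ytcp 0.0058 x -0.0001 yrel -0.0568 z 0.4179 F [-0.04 -2.16  2.41]
s_tcp -0.0229
pred c 0.0613 v -0.0155 s -0.0226
[[-0.0002, 0.004, -0.0005], [-0.0004, 0.008, -0.0004], [-0.0007, 0.0119, -0.0003], [-0.0009, 0.0159, -0.0003], [-0.0011, 0.0199, -0.0004], [-0.0013, 0.0239, -0.0005], [-0.0015, 0.0278, -0.0007], [-0.0018, 0.0318, -0.001]]
end c 0.0512 v -0.0157 s -0.0263 y 0.0217 yrel -0.0295 Ft 2.64
```

>>> {"name": "drive_tool", "arguments": {
  "claw": [20, 20, 20, 20, 20, 20, 20, 20],
  "slide": [
    [-0.0002, 0.004, -0.0005],
    [-0.0004, 0.008, -0.0004],
    [-0.0007, 0.0119, -0.0003],
    [-0.0009, 0.0159, -0.0004],
    [-0.0011, 0.0199, -0.0005],
    [-0.0013, 0.0239, -0.0006],
    [-0.0015, 0.0278, -0.0008],
    [-0.0018, 0.0318, -0.0011]
  ],
  "yaw": [0, 0, 0, 0, 0, 0, 0, 0]
}}

```text
time: 13.37
tool_pos: [0.5087, 0.0913, 0.4174]
tcp_rot: [-3.123, -0.337, -0.0]
wrist_force: [-0.3, -2.7, 2.4]
width: 0.315
grip_force: 99.4
```

```bash
python3 -c "
from plan import *
step([.024]*9)"
```

```text
t 13.42 c 0.0532  s -0.0265(n55) s2 -0.0229(n162) ytcp 0.0217 x -0.0001 yrel -0.0315 z 0.4173 F [ 0.12 -1.74  3.15]
s_tcp -0.0265
pred c 0.0505 v -0.0157 s -0.0263
[[-0.0002, 0.004, -0.001], [-0.0004, 0.008, -0.0014], [-0.0007, 0.0119, -0.0019], [-0.0009, 0.0159, -0.0024], [-0.0011, 0.0199, -0.003], [-0.0013, 0.0239, -0.0037], [-0.0015, 0.0278, -0.0044], [-0.0018, 0.0318, -0.0051]]
end c 0.0458 v -0.0080 s -0.0300 y 0.0376 yrel -0.0082 Ft 2.64
```

>>> {"name": "drive_tool", "arguments": {
  "claw": [20, 20, 20, 20, 20, 20, 20, 20],
  "slide": [
    [-0.0002, 0.004, -0.001],
    [-0.0004, 0.008, -0.0014],
    [-0.0007, 0.0119, -0.0019],
    [-0.0009, 0.0159, -0.0025],
    [-0.0011, 0.0199, -0.0031],
    [-0.0013, 0.0239, -0.0038],
    [-0.0015, 0.0278, -0.0045],
    [-0.0018, 0.0318, -0.0053]
  ],
  "yaw": [0, 0, 0, 0, 0, 0, 0, 0]
}}

```text
time: 14.08
tool_pos: [0.5078, 0.1072, 0.4147]
tcp_rot: [3.123, 0.338, 0.0]
wrist_force: [0.0, -2.4, 3.1]
width: 0.318
grip_force: 99.5
```

```bash
python3 -c "
from plan import *
step([.024]*9,mu=.62)"
```

```text
t 14.13 c 0.0490  s -0.0309(n61) s2 -0.0299(n98) ytcp 0.0376 x -0.0001 yrel -0.0114 z 0.4146 F [ 0.07 -1.17  2.74]
s_tcp -0.0304
pred c 0.0454 v -0.0080 s -0.0300
[[-0.0002, 0.004, -0.0014], [-0.0004, 0.008, -0.0022], [-0.0007, 0.0119, -0.003], [-0.0009, 0.0159, -0.0038], [-0.0011, 0.0199, -0.0047], [-0.0013, 0.0239, -0.0056], [-0.0015, 0.0278, -0.0066], [-0.0018, 0.0318, -0.0076]]
end c 0.0455 v -0.0059 s -0.0340 y 0.0536 yrel 0.0081 Ft 2.73
```

>>> {"name": "drive_tool", "arguments": {
  "claw": [20, 20, 20, 20, 20, 20, 20, 20],
  "slide": [
    [-0.0002, 0.004, -0.0014],
    [-0.0004, 0.008, -0.0022],
    [-0.0007, 0.0119, -0.003],
    [-0.0009, 0.0159, -0.0038],
    [-0.0011, 0.0199, -0.0047],
    [-0.0013, 0.0239, -0.0056],
    [-0.0015, 0.0278, -0.0066],
    [-0.0018, 0.0318, -0.0076]
  ],
  "yaw": [0, 0, 0, 0, 0, 0, 0, 0]
}}

```text
time: 14.8
tool_pos: [0.5069, 0.1231, 0.4109]
tcp_rot: [3.123, 0.337, 0.0]
wrist_force: [0.5, -3.0, 2.3]
width: 0.31
grip_force: 99.5
```

```bash
python3 -c "
from plan import *
step([.024]*9,mu=.65)"
```

```text
t 14.85 c 0.0475  s -0.0340(n59) s2 -0.0333(n98) ytcp 0.0536 x -0.0002 yrel 0.0061 z 0.4108 F [ 0.79 -1.34  2.34]
s_tcp -0.0344
pred c 0.0452 v -0.0059 s -0.0340
[[-0.0002, 0.004, -0.0016], [-0.0004, 0.008, -0.0026], [-0.0007, 0.0119, -0.0037], [-0.0009, 0.0159, -0.0048], [-0.0011, 0.0199, -0.0059], [-0.0013, 0.0239, -0.0071], [-0.0015, 0.0278, -0.0083], [-0.0018, 0.0318, -0.0095]]
end c 0.0444 v -0.0056 s -0.0380 y 0.0695 yrel 0.0251 Ft 2.86
```

>>> {"name": "drive_tool", "arguments": {
  "claw": [20, 20, 20, 20, 20, 20, 20, 20],
  "slide": [
    [-0.0002, 0.004, -0.0016],
    [-0.0004, 0.008, -0.0026],
    [-0.0007, 0.0119, -0.0037],
    [-0.0009, 0.0159, -0.0048],
    [-0.0011, 0.0199, -0.0059],
    [-0.0013, 0.0239, -0.0071],
    [-0.0015, 0.0278, -0.0083],
    [-0.0018, 0.0318, -0.0095]
  ],
  "yaw": [0, 0, 0, 0, 0, 0, 0, 0]
}}

```text
time: 15.52
tool_pos: [0.506, 0.1391, 0.4061]
tcp_rot: [-3.123, -0.337, 0.0]
wrist_force: [-0.4, -1.7, 2.0]
width: 0.317
grip_force: 99.5
```

```bash
python3 -c "
from plan import *
step([.024]*9,mu=.65)"
```

```text
t 15.57 c 0.0421  s -0.0374(n63) s2 -0.0375(n96) ytcp 0.0695 x -0.0002 yrel 0.0274 z 0.4059 F [-1.21 -1.4   3.4 ]
s_tcp -0.0383
pred c 0.0441 v -0.0056 s -0.0380
[[-0.0002, 0.004, -0.0019], [-0.0004, 0.008, -0.0033], [-0.0007, 0.0119, -0.0047], [-0.0009, 0.0159, -0.006], [-0.0011, 0.0199, -0.0075], [-0.0013, 0.0239, -0.0089], [-0.0015, 0.0278, -0.0104], [-0.0018, 0.0318, -0.0119]]
end c 0.0390 v -0.0033 s -0.0420 y 0.0855 yrel 0.0465 Ft 2.86
```

>>> {"name": "drive_tool", "arguments": {
  "claw": [20, 20, 20, 20, 20, 20, 20, 20],
  "slide": [
    [-0.0002, 0.004, -0.0019],
    [-0.0004, 0.008, -0.0033],
    [-0.0007, 0.0119, -0.0047],
    [-0.0009, 0.0159, -0.006],
    [-0.0011, 0.0199, -0.0075],
    [-0.0013, 0.0239, -0.0089],
    [-0.0015, 0.0278, -0.0104],
    [-0.0018, 0.0318, -0.0119]
  ],
  "yaw": [0, 0, 0, 0, 0, 0, 0, 0]
}}

```text
time: 16.23
tool_pos: [0.505, 0.155, 0.3998]
tcp_rot: [-3.123, -0.337, 0.001]
wrist_force: [-0.3, -0.3, -0.7]
width: 0.319
grip_force: 99.1
```

```bash
python3 -c "
from plan import *
step([.024]*9,mu=.64)"
```

```text
t 16.28 c 0.0276  s -0.0411(n63) s2 -0.0402(n97) ytcp 0.0855 x -0.0004 yrel 0.0579 z 0.3995 F [0.4  1.05 1.01]
s_tcp -0.0411
pred c 0.0388 v -0.0033 s -0.0420
[[-0.0002, 0.004, -0.0025], [-0.0004, 0.008, -0.0043], [-0.0007, 0.0119, -0.006], [-0.0009, 0.0159, -0.0076], [-0.0011, 0.0199, -0.0091], [-0.0013, 0.0239, -0.0106], [-0.0015, 0.0278, -0.012], [-0.0018, 0.0318, -0.0134]]
end c 0.0294 v 0.0110 s -0.0449 y 0.1014 yrel 0.0721 Ft 2.82
```

```bash
python3 -c "
from plan import *
for v in(-.02,-.035,-.05):
  r,c,v1,s,y,Ft=sim(.0276,v,-.0411,.0855,[.024,.016,.010,.006,.004],mu=.62);print([[round(q,4) for q in a] for a in r],c,v1,y-c,Ft)
"
```

```text
[[-0.0002, 0.0033, -0.002], [-0.0003, 0.0055, -0.0036], [-0.0004, 0.0068, -0.005], [-0.0004, 0.0076, -0.0062]] 0.02441295359718355 -0.00031221187696565836 0.06491504640281645 2.6604532773818312
[[-0.0002, 0.0033, -0.0024], [-0.0003, 0.0055, -0.0044], [-0.0004, 0.0068, -0.0061], [-0.0004, 0.0076, -0.0075]] 0.020798057521440247 -0.006719137261564694 0.06852994247855976 2.7278908919752864
[[-0.0002, 0.0033, -0.0028], [-0.0003, 0.0055, -0.0052], [-0.0004, 0.0068, -0.0072], [-0.0004, 0.0076, -0.0089]] 0.01718177727531444 -0.013224455485642394 0.07214622272468557 2.727999841178653
```

>>> {"name": "drive_tool", "arguments": {
  "claw": [20, 20, 20, 20],
  "slide": [
    [-0.0002, 0.0033, -0.0034],
    [-0.0003, 0.0055, -0.0056],
    [-0.0004, 0.0068, -0.0073],
    [-0.0004, 0.0076, -0.0087]
  ],
  "yaw": [0, 0, 0, 0]
}}

```text
time: 16.62
tool_pos: [0.505, 0.1586, 0.396]
tcp_rot: [3.123, 0.338, 0.001]
wrist_force: [0.0, -1.6, 1.6]
width: 0.317
grip_force: 99.5
```

```bash
python3 -c "
from plan import *
save(c=.0208,v=-.0067,s=-.044)
step([.004,.002,.002,.002,.002,.002,.002],mu=.62)"
```

```text
t 16.67 c 0.0181  s -0.0417(n62) s2 -0.0411(n104) ytcp 0.0888 x -0.0002 yrel 0.0706 z 0.3958 F [-0.09 -0.68  1.59]
s_tcp -0.0426
pred c 0.0205 v -0.0067 s -0.0440
[[-0.0, 0.0005, -0.0018], [-0.0001, 0.0008, -0.0028], [-0.0001, 0.0012, -0.0038], [-0.0001, 0.0015, -0.0048], [-0.0001, 0.0018, -0.0057], [-0.0001, 0.0022, -0.0067]]
end c 0.0178 v 0.0002 s -0.0454 y 0.0898 yrel 0.0720 Ft 1.94
```

>>> {"name": "drive_tool", "arguments": {
  "claw": [20, 20, 20, 20, 20, 20, 20, 20],
  "slide": [
    [0, 0.0005, -0.0023],
    [-0.0001, 0.0008, -0.0034],
    [-0.0001, 0.0012, -0.0044],
    [-0.0001, 0.0015, -0.0054],
    [-0.0001, 0.0018, -0.0064],
    [-0.0001, 0.002, -0.0074],
    [-0.0001, 0.002, -0.0084],
    [-0.0001, 0.002, -0.0094]
  ],
  "yaw": [0, 0, 0, 0, 0, 0, 0, 0]
}}

```text
time: 17.33
tool_pos: [0.5049, 0.1595, 0.3912]
tcp_rot: [-3.123, -0.337, -0.0]
wrist_force: [0.3, -1.6, 3.8]
width: 0.31
grip_force: 99.6
```

>>> {"name": "drive_tool", "arguments": {
  "claw": [20, 20, 20, 20, 20, 20],
  "slide": [
    [0, 0, -0.001],
    [0, 0, -0.002],
    [0, 0, -0.003],
    [0, 0, -0.004],
    [0, 0, -0.005],
    [0, 0, -0.006]
  ],
  "yaw": [0, 0, 0, 0, 0, 0]
}}

```text
time: 17.83
tool_pos: [0.5049, 0.1595, 0.3881]
tcp_rot: [-3.123, -0.338, -0.0]
wrist_force: [0.2, -0.9, 2.8]
width: 0.312
grip_force: 99.6
```

```bash
python3 -c "
from plan import *
look()"
```

```text
t 17.88 c 0.0169  s -0.0492(n62) s2 -0.0490(n104) ytcp 0.0897 x -0.0002 yrel 0.0728 z 0.3879 F [-0.08 -0.07  3.03]
s_tcp -0.0500
```

>>> {"name": "drive_tool", "arguments": {
  "claw": [20, 20, 20, 20, 20, 20, 20, 20],
  "slide": [
    [0, 0, 0.006],
    [0, 0, 0.02],
    [0, 0, 0.05],
    [0, 0, 0.1],
    [0, 0, 0.16],
    [0, 0, 0.22],
    [0, 0, 0.27],
    [0, 0, 0.3]
  ],
  "yaw": [0, 0, 0, 0, 0, 0, 0, 0]
}}

```text
time: 18.55
tool_pos: [0.5049, 0.1597, 0.5418]
tcp_rot: [-3.122, -0.338, -0.006]
wrist_force: [0.7, 0.1, -1.7]
width: 0.319
grip_force: 98.8
```

>>> {"name": "drive_tool", "arguments": {
  "claw": [20, 20, 20, 20, 20, 20, 20, 20],
  "slide": [
    [0, 0, 0],
    [0, 0, 0],
    [0, 0, 0],
    [0, 0, 0],
    [0, 0, 0],
    [0, 0, 0],
    [0, 0, 0],
    [0, 0, 0]
  ],
  "yaw": [0, 0, 0, 0, 0, 0, 0, 0]
}}

```text
time: 19.22
tool_pos: [0.5049, 0.1595, 0.5376]
tcp_rot: [3.123, 0.337, -0.001]
wrist_force: [-0.1, -0.6, -2.3]
width: 0.315
grip_force: 98.9
```

>>> {"name": "drive_tool", "arguments": {
  "claw": [20, 20, 20, 20, 20, 20, 20, 20],
  "slide": [
    [0, 0, 0],
    [0, 0, 0],
    [0, 0, 0],
    [0, 0, 0],
    [0, 0, 0],
    [0, 0, 0],
    [0, 0, 0],
    [0, 0, 0]
  ],
  "yaw": [0, 0, 0, 0, 0, 0, 0, 0]
}}

```text
time: 19.88
tool_pos: [0.5049, 0.1595, 0.5382]
tcp_rot: [-3.123, -0.337, -0.0]
wrist_force: [-0.4, 0.2, -1.6]
width: 0.319
grip_force: 98.9
```

>>> {"name": "drive_tool", "arguments": {
  "claw": [20, 20, 20, 20, 20, 20, 20, 20],
  "slide": [
    [0, 0, 0],
    [0, 0, 0],
    [0, 0, 0],
    [0, 0, 0],
    [0, 0, 0],
    [0, 0, 0],
    [0, 0, 0],
    [0, 0, 0]
  ],
  "yaw": [0, 0, 0, 0, 0, 0, 0, 0]
}}

```text
time: 20.55
tool_pos: [0.5049, 0.1595, 0.5382]
tcp_rot: [-3.123, -0.337, -0.0]
wrist_force: [0.6, 0.3, -3.0]
width: 0.316
grip_force: 98.9
```

>>> {"name": "drive_tool", "arguments": {
  "claw": [20, 20, 20, 20, 20, 20, 20, 20],
  "slide": [
    [0, 0, 0],
    [0, 0, 0],
    [0, 0, 0],
    [0, 0, 0],
    [0, 0, 0],
    [0, 0, 0],
    [0, 0, 0],
    [0, 0, 0]
  ],
  "yaw": [0, 0, 0, 0, 0, 0, 0, 0]
}}

```text
time: 21.22
tool_pos: [0.5049, 0.1595, 0.5382]
tcp_rot: [-3.123, -0.337, 0.0]
wrist_force: [-0.5, 0.3, -1.6]
width: 0.315
grip_force: 98.9
```

>>> {"name": "drive_tool", "arguments": {
  "claw": [20, 20, 20, 20, 20, 20, 20, 20],
  "slide": [
    [0, 0, 0],
    [0, 0, 0],
    [0, 0, 0],
    [0, 0, 0],
    [0, 0, 0],
    [0, 0, 0],
    [0, 0, 0],
    [0, 0, 0]
  ],
  "yaw": [0, 0, 0, 0, 0, 0, 0, 0]
}}

```text
time: 21.88
tool_pos: [0.5049, 0.1595, 0.5382]
tcp_rot: [-3.123, -0.337, -0.0]
wrist_force: [0.0, -0.1, -2.7]
width: 0.31
grip_force: 98.9
```

```bash
python3 -c "
from plan import *
for i in range(4): look()
c=snap('side','side9'); cv2.imwrite('pics/crop9.png',cv2.resize(c['color'][60:300,200:440,::-1],(500,500)))"
```

```text
t 21.93 c 0.0000  s -0.0450(n65) s2 -0.0435(n105) ytcp 0.0897 x -0.0002 yrel 0.0897 z 0.5382 F [-0.11 -0.01 -0.83]
s_tcp 0.1039
t 21.98 c -0.0002  s -0.0438(n64) s2 -0.0429(n103) ytcp 0.0897 x -0.0002 yrel 0.0899 z 0.5382 F [ 0.   -0.92  0.62]
s_tcp 0.1040
t 22.03 c -0.0000  s -0.0444(n61) s2 -0.0438(n106) ytcp 0.0897 x -0.0002 yrel 0.0897 z 0.5382 F [ 0.7  -0.06  0.34]
s_tcp 0.1040
t 22.08 c -0.0000  s -0.0448(n59) s2 -0.0432(n103) ytcp 0.0897 x -0.0002 yrel 0.0897 z 0.5382 F [-1.02 -1.16  0.28]
s_tcp 0.1040
```

View pics/crop9.png

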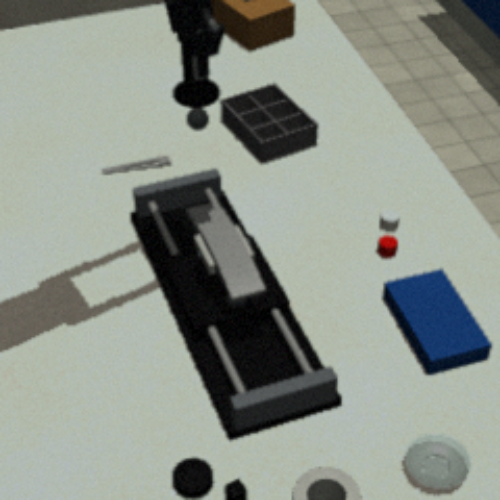

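The wiper (ball at crop (197,118)) is held well clear of the specimen. The carriage is at rest at its middle (0.000 m).

```bash
python3 -c "
from workcell import bot
print(bot.finish_job())"
```

```text
the job is handed in; nothing more can be done
None
```

I made the full stroke and handed the job in, but no verdict came back. Force was about 4–5.5 N by my readings, except for dips to about 2.4 N (vertical) during camera pauses and one near 1 N just past the 50 mm mark, which could cost the run; the wiper is held about 90 mm or more above the crown and the carriage is at rest at its middle.

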